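# Shut the tool box's sliding lid and turn its catch

### The arm

A 6-joint arm with a two-finger parallel gripper is mounted at the origin on the work surface. World frame = base frame: x ahead of the robot, y to its left, z up, the work surface at z = 0. Lengths are in m, angles in rad, forces in N, time in s.
With the tool pointing down it reaches from about 0.425 to 0.95 m from the base axis. Payload 3.5 kg.
Tool frame: the origin (TCP) lies at the very end of the fingers, on their centre line; the grasp point (between the pads) lies 19 mm behind it (ctrl.grip_point_offset is the distance from the TCP to the grasp point, in m); z points along the fingers, y is the line along which they close (so a half turn about z gives the same grasp; the last joint's range is limited). The gripper opens to 85 mm and grips with 20 to 120 N. Pads are 22 mm wide; open, the fingers measure 114 mm over their backs; the gripper's body (76 mm by 85 mm) begins 54 mm behind the grasp point. The pads swing forward as they close: fully open they stand 13 mm farther back than shut.
Start: joints at [-1.448, 0.286, 1.577, -0, 1.279, -0.15], TCP at [0.182, -0.65, 0.231] pointing down, gripper open.
Joint ranges: [-2.77, 2.77], [-0.9, 2.22], [0.21, 2.48], [-1.53, 4.67], [0.24, 2.81], [-2.84, 2.84]. Speed limits (rad/s): [2.79, 2.79, 3.14, 3.14, 3.14, 3.14].

### API

Orientations are given as a unit quaternion [x, y, z, w].
In Python, from plant import ctrl gives the robot as it stands. The module is installed in compiled form; this text tells all that it offers.
- The arm moves only by the shell command python3 -m pendant 'ROWS' [OPENING] [FORCE]. ROWS is JSON, a list of rows, each an object of numbers: "dx", "dy", "dz": the shift along the tool's x, y, z in cm; "twist": the turn about the tool's z in degrees. A call has 1 to 10 rows; each row is the pose to reach, as a shift and turn from the pose commanded when the call began, along the tool's axes at that moment; what a row does not reach only later rows make up. A row lasts 1/8 s, in which the tool goes at most 62.5 mm and 10.7 degrees, less where a joint would pass 70% of its speed; a pose out of reach is approached as far as the arm can. A call with a gripper value outside its range is refused whole. OPENING is the opening in per cent of the stroke, from 0 (shut) to 100 (fully open), set as the call begins (- or left out, the last holds). The fingers move at their own pace and stop on an object; FORCE is the grip in N (left out, the last holds). Time passes only in rows, so rows that repeat a pose let the fingers close. It gives the time, the measured TCP pose, the force, the opening and the grip force at its end, in the units of the state.
- ctrl.get_state(): the state, without advancing time (a new reading comes with each control period).
- ctrl.read_camera(name): name is "scene" or "top" or "wrist"; returns a dict with "img" (420x560x3 uint8, red, green, blue), "depth" (420x560 float32, m along the optical axis (not along the pixel's ray), 0 where there is no reading), "camera_matrix" (3x3 intrinsics, pixels), "distortion" ([k1, k2, p1, p2, k3] as OpenCV has them; the pictures are not rectified), "xyz" and "rotation" of the camera in the world; the wrist camera has in their place "tool_from_camera" (4x4, takes a point from camera to tool coordinates, whose origin is the TCP and whose axes are the flange's). Camera axes: x right, y up, looking along -z (the intrinsics and any distortion apply to the point x, -y, -z); pixel columns grow to the right and rows downward; lengths in m; the calibration is good to about 2 mm. A picture is of the moment at which its call begins: read the wrist's pose just before it.
- ctrl.sign_off(): hands the job in; it is judged then, once.
The state is a dict: "time": time; "qpos": joint angles; "dq": joint speeds; "joint_efforts": joint torques, N m; "eef_pos": TCP position; "tcp_rot": TCP orientation; "contact_force": force on the tool from outside, world axes, zero at the start; "wrist_torque": the same for the moment, N m; "opening": opening from 0.0 (shut) to 1.0 (fully open); "finger_force": force on a finger pad.
Only numpy, scipy, OpenCV 4.12 (cv2) and the standard library are available. Lean on these libraries where they do the work, as an engineer would, in place of code of your own. Each camera call takes 0.05 s, during which the arm holds its last target. There are 200 camera calls.

### The job

Close up the pine tool box: with your fingertips push its sliding lid fully home, then push the wooden turn-button round until it lies square across behind the end of the lid. Only push, nothing is to be picked up: the box stays standing about where it is on the bench, and the glue bottle, offcut, mallet and screwdriver beside it stay where they are.

Things in the scene. Friction and masses are not known exactly. Their poses are not given: they have to be found in the camera images.
- box: Loose open-topped pine box standing on the bench, 240 (its x) x 170 (its y) x 104 mm high, about 2.6 kg; origin at the centre of its underside. The lid slides out over the end at its -x. There the end wall is only 74 mm high and the side walls, 25 mm thick, are 80 mm high for the 60 mm nearest that end (x -120 to -60 mm); from there to +x they carry guide rails 104 mm high that overhang the lid's long edges. The box slides on the bench if pushed with more than about 10 N.
- lid (a joint): How far the sliding lid is out, m: 0 is fully shut against its stop, grows as it slides towards the box's -x. A plain pine board 186 x 126 x 14 mm, underside 81 mm and top 95 mm above the bench. It runs with about 2 N of friction and stays where it is left. When shut its end lies 80 mm to -x of the box's centre, 40 mm inside the box's low end.
- lid_end (a point): Middle of the lid's end face that looks to the box's -x (the face to push, towards the box's +x), 88 mm above the bench.
- latch (a joint): Angle of the wooden turn-button, rad, about its upright pivot: 0 points along the box's -x, negative leans outwards (box's +y), 1.571 (its stop) points along the box's -y, across behind the end of the shut lid. Grows counter-clockwise seen from above. A dark bar 18 mm wide, reaching 56 mm from the pivot, from 82 to 100 mm above the bench; about 0.04 N m of friction, stays where it is left. It is not to be swung in while the lid is still out.
- latch_pivot (a point): Pivot of the turn-button at its mid-height, 91 mm above the bench, on top of the box's +y side wall, at x -95 mm, y +74.5 mm in the box's frame; does not move with the turn-button.
- latch_tip (a point): Middle of the free end of the turn-button, 56 mm from the pivot, 91 mm above the bench.
- glue: White glue bottle, 54 mm across, 115 mm high, beside the box on its +y side; origin at the centre of its underside. Leave alone.
- offcut: Pine offcut, 90 x 60 x 45 mm, on the box's +y side; origin at the centre of its underside. Leave alone.
- mallet: Wooden mallet lying on the box's -y side, head 60 x 110 x 50 mm, handle 200 mm along its own -x; origin under the head. Leave alone.
- screwdriver: Screwdriver lying between the box and the mallet, along its own x, under 40 mm high; origin at the underside of its middle. Leave alone.

How it is judged:
By the outcome, as a careful person would: the job done as asked, in the order asked, and still so for the second after the job is handed in, with the robot touching nothing.
It also fails if it takes over 48 s, if anything falls off the work surface, if the arm or the gripper's body presses on something with over 40 N, if the wrist force passes 120 N, or if a joint passes its speed limit or range.

## Working session

There is one attempt and no reset: what is moved stays moved. The work goes in short steps, Python scripts to look and compute and a shell command to move; the robot and the scene stay as the last step left them, time stands still between calls to the robot, and variables do not carry over. Pictures are saved under pics/ and viewed, at most 10 in all, crops included, and the job is handed in when it is done.

```bash
mkdir -p pics; cat > h.py <<'E'
import numpy as np, cv2
from plant import ctrl
from scipy.spatial.transform import Rotation as R
def shot(name,fn=None):
    s=ctrl.get_state(); c=ctrl.read_camera(name)
    if name=="wrist":
        T=np.eye(4);T[:3,:3]=R.from_quat(s["tcp_rot"]).as_matrix();T[:3,3]=s["eef_pos"]
        T=T@np.array(c["tool_from_camera"]); c["rotation"]=T[:3,:3];c["xyz"]=T[:3,3]
    if fn: cv2.imwrite("pics/"+fn,c["img"][:,:,::-1])
    np.savez("last_%s.npz"%name,**{k:np.array(c[k]) for k in("img","depth","camera_matrix","distortion","xyz","rotation")})
    return c
def ray(c,u,v):
    p=cv2.undistortPoints(np.array([[[u,v]]],float),np.array(c["camera_matrix"]),np.array(c["distortion"]))[0,0]
    return np.array(c["rotation"]).reshape(3,3)@np.array([p[0],-p[1],-1])
def atz(c,u,v,z):   # pixel on plane z
    d=ray(c,u,v);o=np.array(c["xyz"]);return o+d*(z-o[2])/d[2]
def atd(c,u,v):
    return np.array(c["xyz"])+ray(c,u,v)*c["depth"][int(v),int(u)]
E
python3 - <<'E'
from h import *
s=ctrl.get_state();print(s)
for n in("top","scene"):
    c=shot(n,n+"1.png");print(n,c["xyz"],np.array(c["rotation"]).round(3).tolist())
E
```

```text
{'time': 0.0, 'qpos': array([-1.44799718e+00,  2.87187052e-01,  1.57817277e+00, -1.95062145e-05,
        1.27859321e+00, -1.49998244e-01]), 'dq': array([-0.00063215,  0.0024557 , -0.00043276, -0.00128962, -0.00131257,
       -0.00086303]), 'joint_efforts': array([ 1.43633668e-03, -4.05982876e+01, -2.92624587e+01, -9.67778033e-05,
        5.84724054e-03,  1.36266294e-06]), 'eef_pos': array([ 0.18180689, -0.64937535,  0.22993521]), 'tcp_rot': array([ 9.90711038e-01,  1.35978847e-01,  6.71401153e-06, -1.18020465e-03]), 'contact_force': array([0.14996485, 0.56259637, 0.04538126]), 'wrist_torque': array([ 0.08745321,  0.03357862, -0.0278341 ]), 'finger_force': 0.0, 'opening': 1.0011053800732101}
top [0.51600448 0.06711304 0.81420045] [0.049, -0.048, -0.699, 0.712]
scene [0.89259845 0.62248266 0.53414234] [0.111, 0.45, 0.864, 0.196]
```

View pics/top1.png

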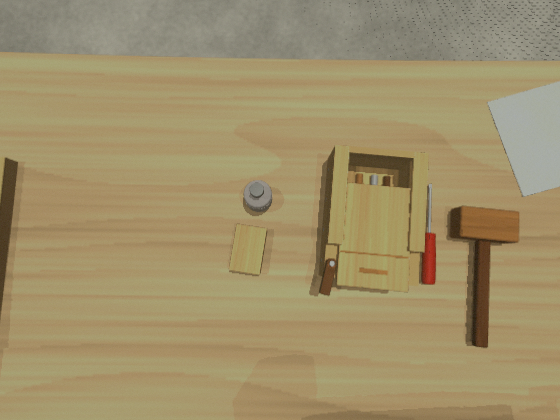

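View pics/scene1.png

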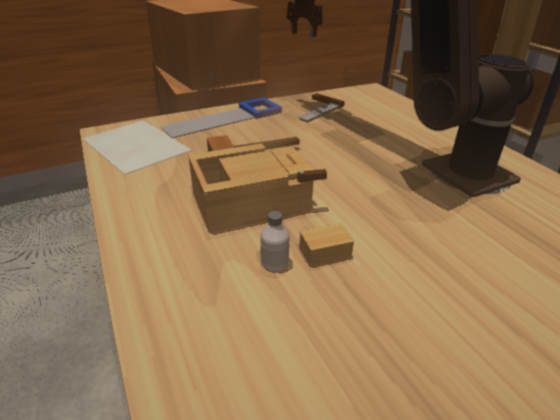

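The top view shows the box with its low end facing the robot. The lid end runs about (338,288)–(409,291), and the turn-button goes from about (332,263) to (326,293), leaning outwards. I'll enlarge that area.

```bash
sed -i 's/np.array(c\["rotation"\]).reshape(3,3)@/rot(c)@/' h.py; cat >> h.py <<'E'
def rot(c):
    r=np.array(c["rotation"]);return r if r.size==9 else R.from_quat(r).as_matrix()
def load(n): return dict(np.load("last_%s.npz"%n))
E
python3 - <<'E'
from h import *
c=load("top")
cv2.imwrite("pics/crop1.png",cv2.resize(c["img"][140:305,300:445,::-1],None,fx=3.6,fy=3.6,interpolation=cv2.INTER_CUBIC))
E
```

```text
(no output)
```

View pics/crop1.png

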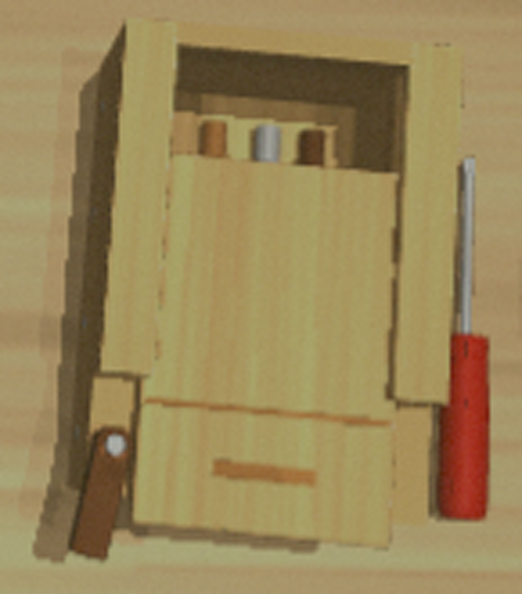

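```bash
cat > m.py <<'E'
from h import *
c=load("top")
P=lambda u,v,z:atz(c,300+u/3.6,140+v/3.6,z)[:2]
w=np.array([P(126,18,.104),P(463,44,.104),P(103,373,.104),P(447,404,.104)])
b=np.array([[.12,.085],[.12,-.085],[-.06,.085],[-.06,-.085]])
wc,bc=w.mean(0),b.mean(0);H=(b-bc).T@(w-wc);a=np.arctan2(H[0,1]-H[1,0],H[0,0]+H[1,1])
Rm=np.array([[np.cos(a),-np.sin(a)],[np.sin(a),np.cos(a)]]);o=wc-Rm@bc
print("box",o,"yaw",np.degrees(a),"resid mm",((w-o)@Rm-b)*1e3)
for n,u,v,z in [("lidL",133,524,.095),("lidR",391,546,.095),("piv",115,444,.1),("tip",89,556,.1)]:
    q=P(u,v,z);print(n,q.round(4),"in box mm",((q-o)@Rm*1e3).round(1))
print("pivot pred",o+Rm@[-.095,.0745],"lid end shut",o+Rm@[-.08,0])
s=ctrl.get_state();print("tool R",R.from_quat(s["tcp_rot"]).as_matrix().round(3))
for n,u,v in[("glue",257,190),("offcut",249,249),("mallet head",488,224),("screwdriver",429,258)]:print(n,atd(c,u,v))
E
python3 m.py
```

```text
box [ 0.60146246 -0.11712304] yaw -3.996174789152812 resid mm [[-0.11483252 -0.40453422]
 [ 0.67206494  0.07099863]
 [-0.23832281 -1.15063371]
 [-0.3189096   1.48416931]]
lidL [ 0.4744 -0.0449] in box mm [-131.8   63.1]
lidR [ 0.4666 -0.17  ] in box mm [-130.9  -62.1]
piv [ 0.5129 -0.0356] in box mm [-94.   75.1]
tip [ 0.4591 -0.0228] in box mm [-148.6   84.2]
pivot pred [ 0.51188533 -0.03618363] lid end shut [ 0.52165696 -0.11154785]
tool R [[ 0.963  0.269 -0.   ]
 [ 0.269 -0.963  0.002]
 [ 0.    -0.002 -1.   ]]
glue [0.63903055 0.09894416 0.11558183]
offcut [0.53679683 0.11470529 0.04556047]
mallet head [ 0.59280619 -0.3382787   0.04865786]
screwdriver [ 0.52667449 -0.23410747  0.025761  ]
```

Box fit is good: residuals are 1.5 mm or less, the lid is about 51 mm out, and the turn-button is at about -9.5°. Next I shut the fingers and go to a point behind the lid end, with the tool x axis along the box's x.

```bash
python3 -m pendant '[{"dx":4,"dy":-4.5,"twist":2},{"dx":8,"dy":-9,"twist":4},{"dx":12,"dy":-13.5,"twist":6},{"dx":16,"dy":-18,"twist":8},{"dx":20,"dy":-22.5,"twist":10},{"dx":24,"dy":-27,"twist":12},{"dx":28,"dy":-31.5,"twist":14},{"dx":32,"dy":-36,"twist":16},{"dx":36,"dy":-40.5,"twist":18},{"dx":39.8,"dy":-45.3,"twist":19.6}]' 0 20
python3 -c "
from h import *
s=ctrl.get_state();print(R.from_quat(s['tcp_rot']).as_matrix().round(3))"
```

```text
[[ 0.963  0.269 -0.   ]
 [ 0.269 -0.963  0.002]
 [ 0.    -0.002 -1.   ]]$[0]: bad value
```

```bash
python3 -m pendant '[{"dx":4,"dy":-4.5,"dz":0,"twist":2},{"dx":8,"dy":-9,"dz":0,"twist":4},{"dx":12,"dy":-13.5,"dz":0,"twist":6},{"dx":16,"dy":-18,"dz":0,"twist":8},{"dx":20,"dy":-22.5,"dz":0,"twist":10},{"dx":24,"dy":-27,"dz":0,"twist":12},{"dx":28,"dy":-31.5,"dz":0,"twist":14},{"dx":32,"dy":-36,"dz":0,"twist":16},{"dx":36,"dy":-40.5,"dz":0,"twist":18},{"dx":39.8,"dy":-45.3,"dz":0,"twist":19.6}]' 0 20
python3 -c "
from h import *
s=ctrl.get_state();print(R.from_quat(s['tcp_rot']).as_matrix().round(3))"
```

```text
time: 1.35
eef_pos: [0.4434, -0.1046, 0.2311]
tcp_rot: [0.999, -0.035, 0.0, 0.0]
contact_force: [0.7, -0.2, -0.0]
opening: 0.002
finger_force: 0.0
[[ 0.998 -0.07   0.   ]
 [-0.07  -0.998 -0.   ]
 [ 0.     0.    -1.   ]]
```

```bash
python3 -m pendant '[{"dx":0,"dy":0.1,"dz":5,"twist":0},{"dx":0,"dy":0.1,"dz":10,"twist":0},{"dx":0,"dy":0.1,"dz":14,"twist":0},{"dx":0,"dy":0.1,"dz":14.7,"twist":0},{"dx":0,"dy":0.1,"dz":14.7,"twist":0}]'
python3 - <<'E'
from h import *
c=shot("wrist","w1.png");shot("scene")
E
```

```text
time: 1.98
eef_pos: [0.4433, -0.1077, 0.0848]
tcp_rot: [0.999, -0.035, 0.0, 0.0]
contact_force: [0.5, -0.4, 0.6]
opening: -0.002
finger_force: 0.0
```

View pics/w1.png

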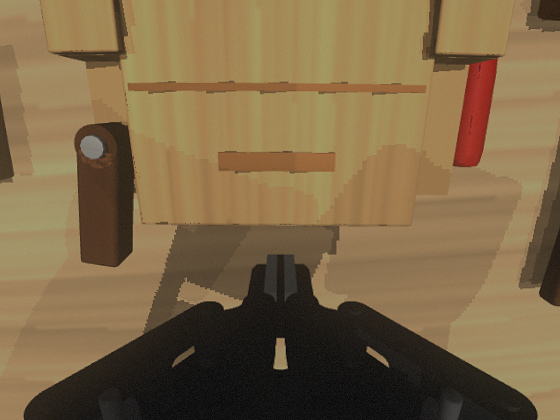

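The shut fingers at (281,260) are centred behind the lid end, which spans (142,223)–(412,225), with a gap of about 15 mm. I'll push gently.

```bash
python3 -m pendant '[{"dx":1,"dy":0,"dz":0,"twist":0},{"dx":1.6,"dy":0,"dz":0,"twist":0},{"dx":2.2,"dy":0,"dz":0,"twist":0},{"dx":2.8,"dy":0,"dz":0,"twist":0},{"dx":3.4,"dy":0,"dz":0,"twist":0},{"dx":4,"dy":0,"dz":0,"twist":0},{"dx":4.6,"dy":0,"dz":0,"twist":0},{"dx":5.2,"dy":0,"dz":0,"twist":0},{"dx":5.6,"dy":0,"dz":0,"twist":0},{"dx":5.8,"dy":0,"dz":0,"twist":0}]'
python3 -m pendant '[{"dx":0.15,"dy":0,"dz":0,"twist":0},{"dx":0.3,"dy":0,"dz":0,"twist":0},{"dx":0.4,"dy":0,"dz":0,"twist":0}]'
python3 - <<'E'
from h import *
c=shot("wrist","w2.png")
E
```

```text
time: 3.32
eef_pos: [0.501, -0.1116, 0.0842]
tcp_rot: [0.999, -0.035, -0.0, -0.0]
contact_force: [-1.9, -1.1, 1.0]
opening: 0.0
finger_force: 1.0
time: 3.7
eef_pos: [0.5048, -0.1118, 0.0842]
tcp_rot: [0.999, -0.035, -0.0, -0.0]
contact_force: [-2.0, -2.0, -0.1]
opening: -0.005
finger_force: 1.0
```

View pics/w2.png

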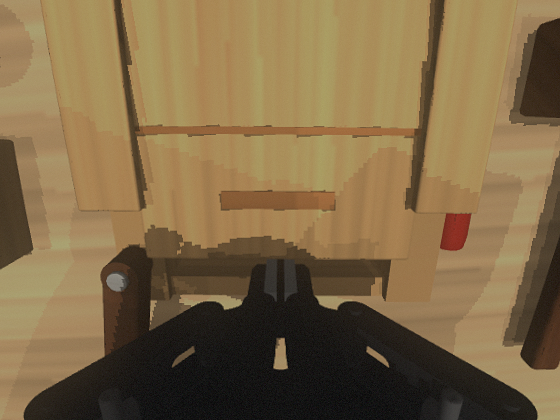

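The lid end, at row about 259, still sits about 6 mm short of home; the force is only sliding friction. I'll continue in small steps and watch for the stop.

```bash
python3 -m pendant '[{"dx":0.1,"dy":0,"dz":0,"twist":0},{"dx":0.2,"dy":0,"dz":0,"twist":0},{"dx":0.3,"dy":0,"dz":0,"twist":0},{"dx":0.35,"dy":0,"dz":0,"twist":0}]' | grep -E "eef|contact"
python3 -m pendant '[{"dx":0.1,"dy":0,"dz":0,"twist":0},{"dx":0.1,"dy":0,"dz":0,"twist":0}]'| grep -E "eef|contact"
python3 -m pendant '[{"dx":0.1,"dy":0,"dz":0,"twist":0},{"dx":0.1,"dy":0,"dz":0,"twist":0}]'| grep -E "eef|contact"
```

```text
eef_pos: [0.5084, -0.112, 0.0842]
contact_force: [-2.6, -2.2, -0.4]
eef_pos: [0.5095, -0.1121, 0.0843]
contact_force: [-2.1, -0.7, -0.5]
eef_pos: [0.5104, -0.1121, 0.0843]
contact_force: [-1.8, -0.6, 0.0]
```

```bash
python3 -m pendant '[{"dx":0.1,"dy":0,"dz":0,"twist":0},{"dx":0.1,"dy":0,"dz":0,"twist":0}]'| grep -E "eef|contact"
python3 -m pendant '[{"dx":0.05,"dy":0,"dz":0,"twist":0},{"dx":0.05,"dy":0,"dz":0,"twist":0}]'| grep -E "eef|contact"
```

```text
eef_pos: [0.5114, -0.1122, 0.0843]
contact_force: [-0.5, 0.2, -1.0]
eef_pos: [0.5118, -0.1123, 0.0843]
contact_force: [-2.6, -0.7, -0.0]
```

```bash
python3 -m pendant '[{"dx":0.05,"dy":0,"dz":0,"twist":0},{"dx":0.1,"dy":0,"dz":0,"twist":0}]'| grep -E "eef|contact"
python3 -m pendant '[{"dx":0.05,"dy":0,"dz":0,"twist":0},{"dx":0.1,"dy":0,"dz":0,"twist":0}]'| grep -E "eef|contact"
python3 - <<'E'
from h import *
c=shot("wrist")
cv2.imwrite("pics/w3.png",cv2.resize(c["img"][170:330,60:480,::-1],None,fx=1.9,fy=1.9))
E
```

```text
eef_pos: [0.5119, -0.1123, 0.0843]
contact_force: [-7.3, -0.9, 1.8]
eef_pos: [0.5119, -0.1122, 0.0843]
contact_force: [-10.4, -0.5, 5.9]
```

View pics/w3.png

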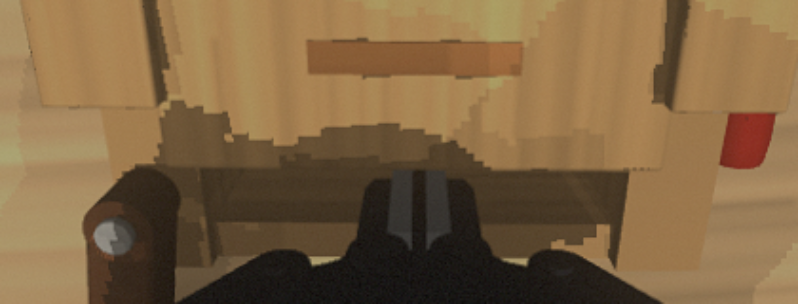

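The lid is against its stop: the force rose to 10 N with no further motion, and the lid end sits in line with x = -80 mm. Now I back off and lift.

```bash
python3 -m pendant '[{"dx":-1,"dy":0,"dz":0,"twist":0},{"dx":-1.5,"dy":0,"dz":-3,"twist":0},{"dx":-1.5,"dy":0,"dz":-5,"twist":0},{"dx":-1.5,"dy":0,"dz":-5,"twist":0}]'
python3 - <<'E'
from h import *
a=np.radians(-4);B=np.array([[np.cos(a),-np.sin(a)],[np.sin(a),np.cos(a)]]);o=np.array([.60146,-.11712])
s=ctrl.get_state();p=B.T@(s["eef_pos"][:2]-o);print("tcp box mm",p*1e3,s["eef_pos"])
c=shot("top","t2.png")
cv2.imwrite("pics/crop2.png",cv2.resize(c["img"][140:305,300:445,::-1],None,fx=3.6,fy=3.6,interpolation=cv2.INTER_CUBIC))
piv=np.array([-.095,.0745])
for th in(-9.5,0,15,30,45,60,75,85,90):
    t_=np.radians(th);d=np.array([-np.cos(t_),-np.sin(t_)]);t=np.array([np.sin(t_),-np.cos(t_)])
    f=.010*abs(t[0])+.014*abs(t[1]);q=piv+.038*d-(.009+f)*t
    print(th,"box mm",(q*1e3).round(1),"tool cm from here",((q-p)*[100,-100]).round(2))
E
```

```text
time: 6.3
eef_pos: [0.5009, -0.112, 0.1367]
tcp_rot: [0.999, -0.035, 0.003, 0.001]
contact_force: [0.4, 0.3, -0.4]
opening: 0.001
finger_force: 0.0
tcp box mm [-100.71808227   -1.88734961] [ 0.50085561 -0.11197701  0.13668454]
-9.5 box mm [-128.4  104.9] tool cm from here [ -2.77 -10.68]
0 box mm [-133.    97.5] tool cm from here [-3.23 -9.94]
15 box mm [-138.2   88.9] tool cm from here [-3.75 -9.08]
30 box mm [-141.    78.1] tool cm from here [-4.03 -8.  ]
45 box mm [-140.2   66. ] tool cm from here [-3.95 -6.79]
60 box mm [-135.4   53.9] tool cm from here [-3.46 -5.58]
75 box mm [-126.4   43.6] tool cm from here [-2.56 -4.54]
85 box mm [-118.4   38.4] tool cm from here [-1.77 -4.03]
90 box mm [-114.    36.5] tool cm from here [-1.33 -3.84]
```

View pics/crop2.png

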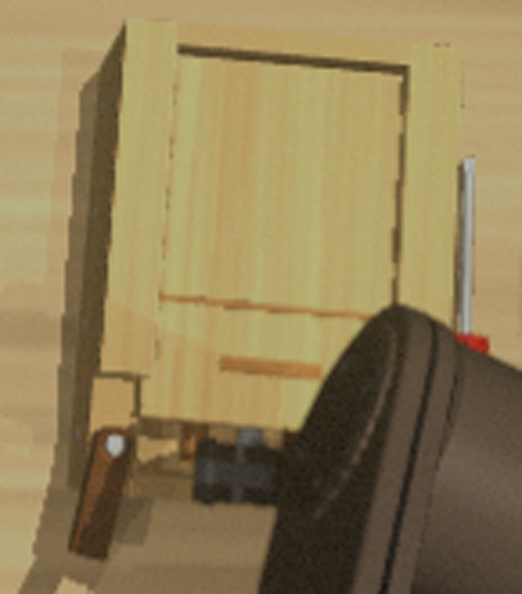

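The box corners are unchanged at (126,18) and (463,44), and the lid is shut. Next I go over to the outer side of the turn-button and descend.

```bash
python3 -m pendant '[{"dx":-1.5,"dy":-6,"dz":0,"twist":0},{"dx":-3.2,"dy":-12,"dz":0,"twist":0},{"dx":-3.2,"dy":-12.2,"dz":0,"twist":0},{"dx":-3.2,"dy":-12.2,"dz":2.5,"twist":0},{"dx":-3.2,"dy":-12.2,"dz":5,"twist":0},{"dx":-3.2,"dy":-12.2,"dz":5,"twist":0}]'
python3 - <<'E'
from h import *
a=np.radians(-4);B=np.array([[np.cos(a),-np.sin(a)],[np.sin(a),np.cos(a)]]);o=np.array([.60146,-.11712])
s=ctrl.get_state();p=B.T@(s["eef_pos"][:2]-o);print("tcp box mm",p*1e3)
shot("wrist","w4.png")
E
```

```text
time: 7.1
eef_pos: [0.4735, 0.0124, 0.0816]
tcp_rot: [0.999, -0.035, -0.003, -0.0]
contact_force: [-0.4, -0.6, -0.0]
opening: -0.004
finger_force: 0.0
tcp box mm [-136.71378713  120.2518856 ]
```

View pics/w4.png

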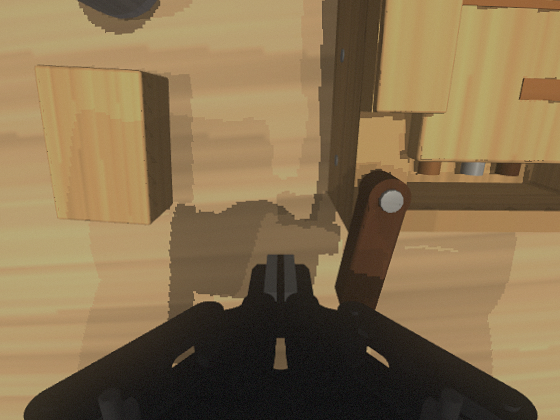

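The fingers stand clear outside the turn-button; the bar runs from (392,200) to about (358,300). I'll sweep it round along an arc.

```bash
python3 -m pendant '[{"dx":0.2,"dy":1.2,"dz":-0.2,"twist":0},{"dx":0.2,"dy":2.3,"dz":-0.2,"twist":0},{"dx":-0.3,"dy":3.1,"dz":-0.2,"twist":0},{"dx":-0.5,"dy":3.7,"dz":-0.2,"twist":0},{"dx":-0.6,"dy":4.2,"dz":-0.2,"twist":0},{"dx":-0.6,"dy":4.8,"dz":-0.2,"twist":0},{"dx":-0.5,"dy":5.4,"dz":-0.2,"twist":0},{"dx":-0.3,"dy":6,"dz":-0.2,"twist":0},{"dx":0,"dy":6.6,"dz":-0.2,"twist":0},{"dx":0,"dy":6.6,"dz":-0.2,"twist":0}]'
python3 - <<'E'
from h import *
a=np.radians(-4);B=np.array([[np.cos(a),-np.sin(a)],[np.sin(a),np.cos(a)]]);o=np.array([.60146,-.11712])
s=ctrl.get_state();p=B.T@(s["eef_pos"][:2]-o);print("tcp box mm",p*1e3)
shot("wrist","w5.png")
E
```

```text
time: 8.4
eef_pos: [0.4712, -0.054, 0.0863]
tcp_rot: [0.999, -0.035, 0.0, 0.0]
contact_force: [0.1, 0.2, -0.1]
opening: -0.003
finger_force: 0.0
tcp box mm [-134.39135426   53.89170483]
```

View pics/w5.png

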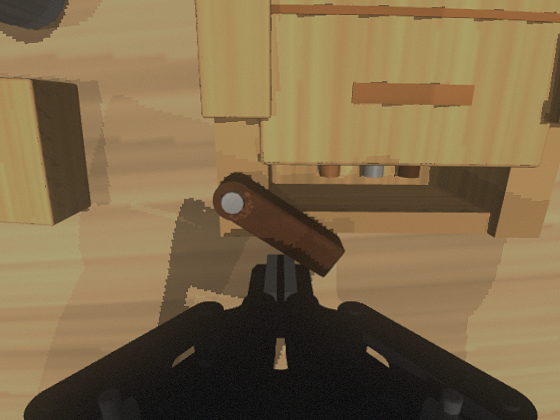

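The turn-button is now at about 60°, pointing from (232,203) to (335,262). I'll continue to its stop.

```bash
python3 -m pendant '[{"dx":0.4,"dy":0.5,"dz":0,"twist":0},{"dx":0.8,"dy":1,"dz":0,"twist":0},{"dx":1.2,"dy":1.3,"dz":0,"twist":0},{"dx":1.6,"dy":1.5,"dz":0,"twist":0},{"dx":1.8,"dy":1.6,"dz":0,"twist":0},{"dx":1.8,"dy":1.6,"dz":0,"twist":0}]' | grep -E "eef|contact"
python3 -m pendant '[{"dx":0.1,"dy":0,"dz":0,"twist":0},{"dx":0.15,"dy":0,"dz":0,"twist":0}]'| grep -E "eef|contact"
python3 -m pendant '[{"dx":0.1,"dy":0,"dz":0,"twist":0},{"dx":0.1,"dy":0,"dz":0,"twist":0}]'| grep -E "eef|contact"
```

```text
eef_pos: [0.4881, -0.0708, 0.0864]
contact_force: [-1.0, 0.5, 0.5]
eef_pos: [0.4891, -0.0708, 0.0863]
contact_force: [-0.8, -0.4, 0.1]
eef_pos: [0.4903, -0.0707, 0.0863]
contact_force: [-1.6, 0.1, 0.7]
```

```bash
python3 -m pendant '[{"dx":0.1,"dy":0,"dz":0,"twist":0},{"dx":0.1,"dy":0,"dz":0,"twist":0}]'| grep -E "eef|contact"
python3 -m pendant '[{"dx":0.05,"dy":0,"dz":0,"twist":0},{"dx":0.1,"dy":0,"dz":0,"twist":0}]'| grep -E "eef|contact"
```

```text
eef_pos: [0.491, -0.0708, 0.0863]
contact_force: [-1.9, -1.4, 1.3]
eef_pos: [0.4911, -0.0708, 0.0862]
contact_force: [-6.0, -1.2, 3.7]
```

The stop is reached: 6 N with no motion. I back away, lift clear and check.

```bash
python3 -m pendant '[{"dx":-1,"dy":0,"dz":0,"twist":0},{"dx":-2,"dy":0,"dz":-2,"twist":0},{"dx":-2,"dy":0,"dz":-6,"twist":0},{"dx":-2,"dy":6,"dz":-10,"twist":0},{"dx":-2,"dy":12,"dz":-13,"twist":0},{"dx":-2,"dy":18,"dz":-13,"twist":0},{"dx":-2,"dy":24,"dz":-13,"twist":0},{"dx":-2,"dy":28,"dz":-13,"twist":0},{"dx":-2,"dy":28,"dz":-13,"twist":0}]'
python3 - <<'E'
from h import *
c=shot("top")
cv2.imwrite("pics/crop3.png",cv2.resize(c["img"][130:350,220:530,::-1],None,fx=2.5,fy=2.5,interpolation=cv2.INTER_CUBIC))
E
```

```text
time: 11.32
eef_pos: [0.4525, -0.3518, 0.2164]
tcp_rot: [0.999, -0.037, 0.001, 0.001]
contact_force: [0.8, 0.5, 0.5]
opening: -0.002
finger_force: 0.0
```

View pics/crop3.png

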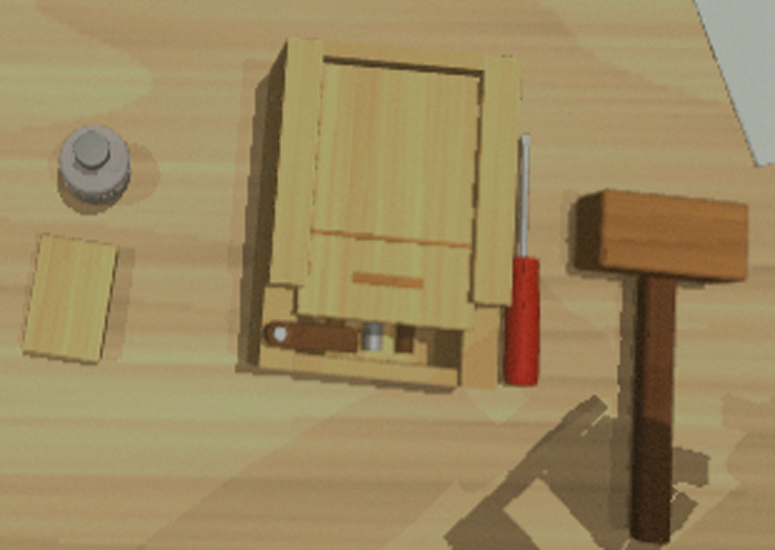

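The lid is shut and the turn-button, (279,333) to (357,339), lies parallel to its end. Nothing else has moved. One quick check of the lid end's position, then I hand in.

```bash
python3 - <<'E'
from h import *
c=load("top");a=np.radians(-4);B=np.array([[np.cos(a),-np.sin(a)],[np.sin(a),np.cos(a)]]);o=np.array([.60146,-.11712])
for n,u,v,z in[("lidL",299,314,.095),("lidR",472,328,.095),("piv",279,333,.1),("tip",357,339,.1)]:
    print(n,(B.T@(atz(c,220+u/2.5,130+v/2.5,z)[:2]-o)*1e3).round(1))
print(ctrl.sign_off())
E
```

```text
lidL [-79.2  61.8]
lidR [-78.1 -60.5]
piv [-93.9  75.8]
tip [-93.1  20.9]
the job is handed in; nothing more can be done
None
```

The tool box is closed and handed in: the lid is fully home, the turn-button lies square across behind its end, and the box and the things beside it look unmoved, after about 11 s of robot time.

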